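# Lock a seedling tray in the sowing jig with an adjustable clamping lever

### The job

Get the yellow seedling tray held fast in the sowing jig: push the sliding stop up gently until the tray sits snug between it and the fixed end stop, then tighten the stop's clamping lever clockwise, lifting the lever off its serrations to swing it back each time it runs out of room between the cheeks. Tighten it firmly hand-tight, about 12 newtons at the lever's grip and not much more, leave the lever dropped home on its serrations, and leave the other things on the counter alone.

Things in the scene. Friction and masses are not known exactly. Their poses are not given: they have to be found in the camera images.
- jig: Sowing jig fixed to the counter: a plywood board 250 x 450 x 18 mm (x, y, z); origin at the middle of its underside, on the counter. Its y axis runs along the jig towards the fixed end stop, a wooden batten 200 mm wide and 62 mm high above the board, whose inner face is at y = +200 mm. The jig lies turned differently each time.
- bar: Steel flat bar of the jig, 40 mm wide, 10 mm thick, along the jig's y axis in the middle (y = -218 to +28 mm), its top 34 mm above the counter; the sliding stop rides on it. Same origin and axes as the jig. Fixed.
- stop: Sliding stop of steel plate on the bar. Origin: middle of its front face (towards the tray), level with the board's top (18 mm above the counter); axes as the jig's. Face plate 140 mm wide (x), 8 mm thick (y = -8 to 0), top at z = 88 mm, 36 mm above the tray's rim. It moves only along y wherever it is pushed; with the clamp loose it slides at about 8 N and stays where left.
- stop_rear (a point): Middle of the rear edge of the stop's foot, 63 mm behind the front face, 30 mm above the board's top (the foot's top). On the foot stand two upright cheeks along y, from the face plate to this rear edge, inner faces at x = +-40 mm, 5 mm thick, their top 66 mm above the board. They limit the lever's swing.
- stop_top (a point): Middle of the top edge of the stop's face plate (z = 88 mm in the stop, 4 mm behind its front face).
- tray: Yellow plastic seedling tray, empty, 4 x 3 cells, loose on the board between the stops: 220 x 165 mm over the rim (x, y), 52 mm high, 0.25 to 0.5 kg. Origin: centre of its underside; at the start 4 to 14 mm short of the end stop and at least 25 mm from the sliding stop.
- tray_near (a point): Middle of the tray's rim on the side of the sliding stop (outermost edge, 49 mm above the tray's underside).
- tray_far (a point): Middle of the tray's rim on the side of the end stop (outermost edge).
- lever (a joint): Swing of the clamping lever about its upright axis, rad, -0.75 to +0.75, where its arm comes against the stop's cheeks. 0: the arm points straight away from the tray (-y of the stop); it grows as the lever turns clockwise seen from above, which tightens.
- lever_lift (a joint): Lift of the lever off its serrations, m: 0 seated, 0.0072 just clear, 0.010 top of its play. It takes 4 to 6 N to lift (spring and weight). Seated, it turns the clamping screw both ways (0.39 rad between serrations, 0.05 rad play); clear, it swings freely and the screw stays. Let down tooth on tooth it stays up as much as 7 mm and drops in once it is turned a little.
- lever_axis (a point): Point on the lever's upright axis, 30 mm behind the front face of the stop and 62 mm above the board's top, at the height of the lever's grip when seated. The lever's hub is 45 mm across, its top 59 mm above the board.
- lever_grip (a point): Centre of the lever's grip: a black block 16 mm wide, 16 mm high, 40 mm long along the arm, its centre 88 mm from the lever's axis, 80 mm above the counter when seated. Pinch it across its 16 mm width from above. Between grip and hub a round arm 12 mm thick.
- clamp_screw: Steel clamping screw under the lever's hub (origin on its axis, 36 mm above the board's top), turned only by the lever; clockwise its foot bears on the bar 0.9 to 1.5 rad from the start. Loose, it turns with 2 to 3 N at the grip; then that force climbs to about 7 N at 0.45 rad and 12 N at 0.7 rad past the bite (50 to 85 N on the bar). Let go, it springs back up to 0.1 rad and stays.
- pot_a: Terracotta pot, 92 mm across, 85 mm high, at the back (far side). Leave alone.
- pot_b: Terracotta pot like pot_a, at the back. Leave alone.
- pot_c: Terracotta pot like pot_a, at the back. Leave alone.
- widger: Steel widger, a strip 17 x 205 x 4 mm lying along y on the jig's board, on the robot's side of the bar; origin centre of its underside. Leave alone.
- dibber: Wooden dibber with a steel point, about 215 mm long, 26 mm thick, lying on the counter to the right. Leave alone.
- twine: Ball of twine, 72 mm across, 64 mm high, to the right. Leave alone.
- feed_bottle: White plant-feed bottle, 64 mm across, 190 mm high, to the right. Leave alone.
- seed_tin: Round seed tin, 80 mm across, 90 mm high, to the left. Leave alone.

How it is judged:
By the outcome, as a careful person would: the job done as asked, in the order asked, and still so for the second after the job is handed in, with the robot touching nothing.
It also fails if it takes over 70 s, if anything falls off the work surface, if the arm or the gripper's body presses on something with over 40 N, if the wrist force passes 120 N, or if a joint passes its speed limit or range.

### The arm

A 6-joint arm with a two-finger parallel gripper is mounted at the origin on the work surface. World frame = base frame: x ahead of the robot, y to its left, z up, the work surface at z = 0. Lengths are in mm, angles in degrees, forces in N, time in s.
With the tool pointing down it reaches from about 350 to 850 mm from the base axis. Payload 8.1 kg.
Tool frame: the origin (TCP) lies between the finger pads; the fingertips stand 11 mm ahead of it and the grasp point (between the pads) lies 8 mm behind it; z points along the fingers, y is the line along which they close (so a half turn about z gives the same grasp; the last joint's range is limited). The gripper opens to 85 mm and grips with 20 to 120 N. Pads are 22 mm wide; open, the fingers measure 114 mm over their backs; the gripper's body (76 mm by 85 mm) begins 54 mm behind the grasp point. The pads swing forward as they close: fully open they stand 13 mm farther back than shut.
Start: joints at [67.242, 7.471, 85.268, -0, 87.261, -4.893], TCP at [184.042, 571.081, 206.092] pointing down, gripper open.
Joint ranges: [-169.43, 169.43], [-51.17, 129.36], [1.28, 143.12], [-76.62, 256.62], [0, 156.53], [-152.29, 152.29]. Speed limits (degrees/s): [136.94, 136.94, 159.86, 180, 180, 180].

### API

Orientations are given as [roll, pitch, yaw] about the fixed x, y, z axes, in that order (R = Rz(yaw) Ry(pitch) Rx(roll)).
In Python, from bench import r, snapshot, get_calibration gives the robot as it stands.
- The arm moves only by the tool step_arm, never from a script. Its argument "rows" is a list of rows, each a list of 2 entries, a list of its own where there are three numbers: the shift along the tool's x, y, z in mm, then the turn about the tool's z in degrees. In form: [[[tx, ty, tz], yaw], ...]. A call has 1 to 12 rows; each row is the pose to reach, as a shift and turn from the pose commanded when the call began, along the tool's axes at that moment; what a row does not reach only later rows make up. A row lasts 1/10 s, in which the tool goes at most 50 mm and 8.59 degrees, less where a joint would pass 70% of its speed; a pose out of reach is approached as far as the arm can. A call with a gripper value outside its range is refused whole. "fingers" is the opening, from 0 (shut) to 1 (fully open), set as the call begins (left out, the last holds). The fingers move at their own pace and stop on an object; "squeeze" is the grip in N (left out, the last holds). Time passes only in rows, so rows that repeat a pose let the fingers close. It gives the time, the measured TCP pose, the force, the opening and the grip force at its end, in the units of the state.
- r.sense(): the state, without advancing time (a new reading comes with each control period).
- snapshot(name): name is "side" or "top"; returns the picture (480x640x3 uint8, blue, green, red); there is no depth.
- get_calibration(name): a dict with "fovy" (degrees; the focal length in pixels is half the picture's height over the tangent of half this angle, whatever the lens; pixels are square), "cx", "cy" (the principal point, pixels), "dist" ([k1, k2, p1, p2, k3] as OpenCV has them; the pictures are not rectified), "eye" and "orientation" of the camera in the world. Camera axes: x right, y up, looking along -z (the intrinsics and any distortion apply to the point x, -y, -z); pixel columns grow to the right and rows downward; lengths in mm; the calibration is good to about 2 mm. A picture is of the moment at which its call begins. get_calibration takes no time and is no camera call.
- r.hand_in(): hands the job in; it is judged then, once.
The state is a dict: "time": time; "joint_pos": joint angles; "qd": joint speeds; "joint_efforts": joint torques, N m; "tool_pos": TCP position; "tcp_rot": TCP orientation; "ft_force": force on the tool from outside, world axes, zero at the start; "wrist_torque": the same for the moment, N m; "finger_gap": finger opening in mm; "grip_force": force on a finger pad.
Only numpy, scipy, OpenCV 4.12 (cv2) and the standard library are available. Lean on these libraries where they do the work, as an engineer would, in place of code of your own. Each camera call takes 0.05 s, during which the arm holds its last target. There are 200 camera calls.

## Working session

There is one attempt and no reset: what is moved stays moved. The work goes in short steps, Python scripts to look and compute and a tool call to move; the robot and the scene stay as the last step left them, time stands still between calls to the robot, and variables do not carry over. Pictures are saved under pics/ and viewed, at most 10 in all, crops included, and the job is handed in when it is done.

Besides the shell and the picture viewer there is one more tool, called after "Call:" as name(argument=value, ...), one argument or row to a line, values as JSON. step_arm: Moves the arm, as the interface text tells. Its arguments: {"type":"object","properties":{"rows":{"type":"array"},"fingers":{"type":"number"},"squeeze":{"type":"number"}},"required":["rows"]}

```bash
mkdir -p pics; ls
python3 - <<'E'
from bench import r, snapshot, get_calibration
import cv2
for n in("top","side"):
    cv2.imwrite(f"pics/{n}0.png",snapshot(n)); print(get_calibration(n))
s=r.sense(); print(s)
E
```

```text
pics
{'fovy': 43.817242440151716, 'cx': 334.5707345393528, 'cy': 239.8694825310749, 'dist': array([-0.15681899,  0.        ,  0.        ,  0.        ,  0.        ]), 'eye': array([ 348.09891365,  -15.47714897, 1627.98830114]), 'orientation': array([  9.9146968 ,   1.02213758, -90.81357419])}
{'fovy': 45.53264789159223, 'cx': 318.82038876880944, 'cy': 232.48499800647437, 'dist': array([-0.02277821,  0.        ,  0.        ,  0.        ,  0.        ]), 'eye': array([  407.85196654, -1237.23893072,   874.64550363]), 'orientation': array([57.38359667,  0.0644223 , -8.53227382])}
{'time': 0.1, 'joint_pos': array([ 6.72422375e+01,  7.51124420e+00,  8.53223870e+01, -1.58011750e-04,
        8.72618095e+01, -4.89174832e+00]), 'qd': array([ 0.06155058, -0.18672814, -0.16580525, -0.02831775,  0.04552642,
        0.031369  ]), 'joint_efforts': array([ 1.24149858e-03, -5.70955539e+01, -5.01942372e+01, -2.02106594e-04,
        8.25137424e-03, -1.39555215e-06]), 'tool_pos': array([183.83535541, 570.58415886, 205.15079408]), 'tcp_rot': array([-1.79904894e+02, -7.98130619e-03,  1.62133987e+02]), 'ft_force': array([ 0.43504487,  0.79875524, -0.63582077]), 'wrist_torque': array([ 0.00061424,  0.01688487, -0.04195503]), 'grip_force': 0.0, 'finger_gap': 85.605031187435}
```

View pics/top0.png

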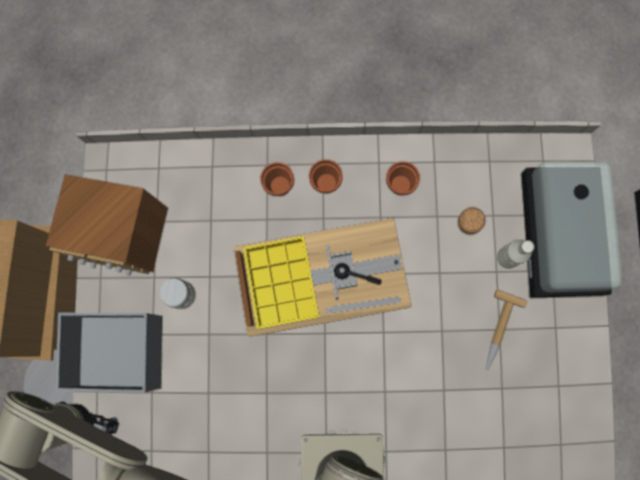

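View pics/side0.png

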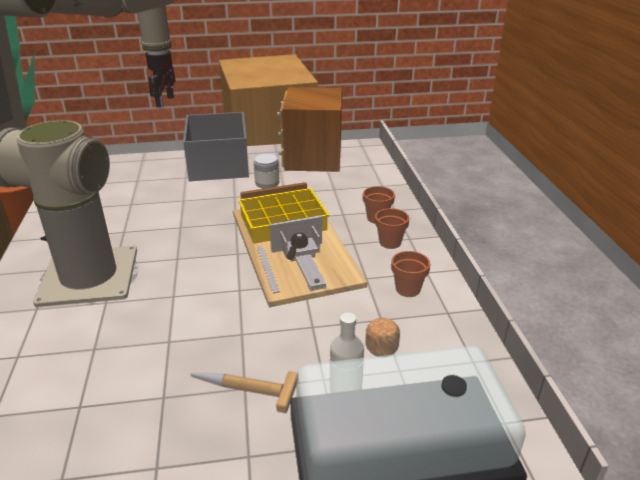

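The top view shows the jig with its tray at (280,283), the lever hub at (342,270), and the grip at about (372,279). The board's corners are near (235,247), (395,219), (411,304) and (250,335). The side view agrees.

```bash
cat > h.py <<'E'
import numpy as np, cv2
from scipy.spatial.transform import Rotation as R
from bench import r, snapshot, get_calibration
def cam(n):
    c=get_calibration(n); f=240/np.tan(np.radians(c["fovy"]/2))
    K=np.array([[f,0,c["cx"]],[0,f,c["cy"]],[0,0,1]])
    M=R.from_euler("xyz",c["orientation"],degrees=True).as_matrix()@np.diag([1,-1,-1])
    return K,np.array(c["dist"]),M,np.array(c["eye"])
def plane(n,uv,z):
    K,d,M,e=cam(n)
    p=cv2.undistortPoints(np.float64(uv).reshape(-1,1,2),K,d).reshape(-1,2)
    v=np.c_[p,np.ones(len(p))]@M.T
    return e+v*((z-e[2])/v[:,2:])
def proj(n,X):
    K,d,M,e=cam(n)
    X=(np.atleast_2d(np.float64(X))-e)@M
    return cv2.projectPoints(X,np.zeros(3),np.zeros(3),K,d)[0].reshape(-1,2)
E
python3 - <<'E'
from h import *
a=cv2.imread("pics/top0.png")[205:345,225:425]; b=cv2.imread("pics/side0.png")[180:310,225:375]
cv2.imwrite("pics/c1.png",cv2.resize(a,None,fx=4,fy=4,interpolation=cv2.INTER_CUBIC))
cv2.imwrite("pics/c2.png",cv2.resize(b,None,fx=4.5,fy=4.5,interpolation=cv2.INTER_CUBIC))
im=cv2.imread("pics/top0.png");h=cv2.cvtColor(im,cv2.COLOR_BGR2HSV)
m=cv2.inRange(h,(22,150,80),(35,255,255));cs=max(cv2.findContours(m,0,2)[0],key=cv2.contourArea)
bx=cv2.boxPoints(cv2.minAreaRect(cs));print("tray",bx,plane("top",bx,67))
print("board",plane("top",[[235,247],[395,219],[411,304],[250,335]],18))
E
```

```text
tray [[241.90187 247.1434 ]
 [303.24524 235.64151]
 [318.44904 316.7283 ]
 [257.10565 328.2302 ]] [[605.9425552  256.01064483  67.        ]
 [634.23172028  91.74994328  67.        ]
 [418.80827871  53.3894572   67.        ]
 [390.72197901 214.04619687  67.        ]]
board [[ 614.75294043  283.75177002   18.        ]
 [ 685.43457204 -158.12594375   18.        ]
 [ 450.98264225 -194.18598626   18.        ]
 [ 374.06157645  240.49006453   18.        ]]
```

View pics/c1.png

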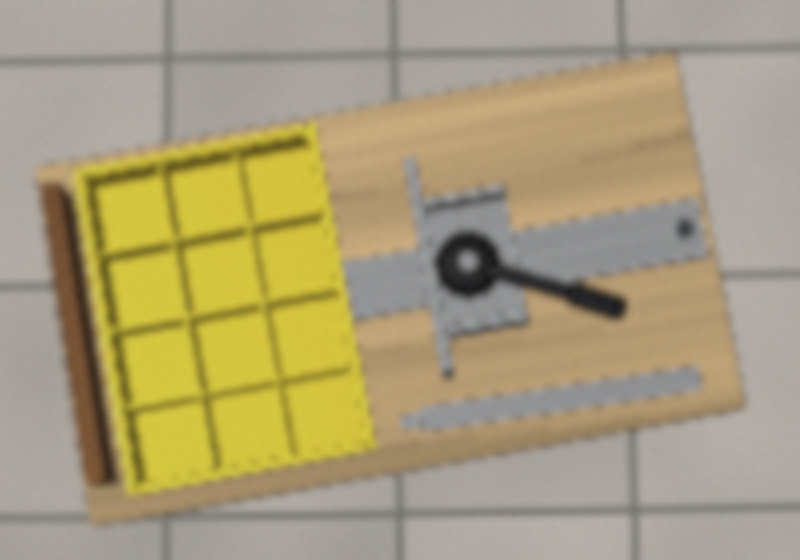

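View pics/c2.png

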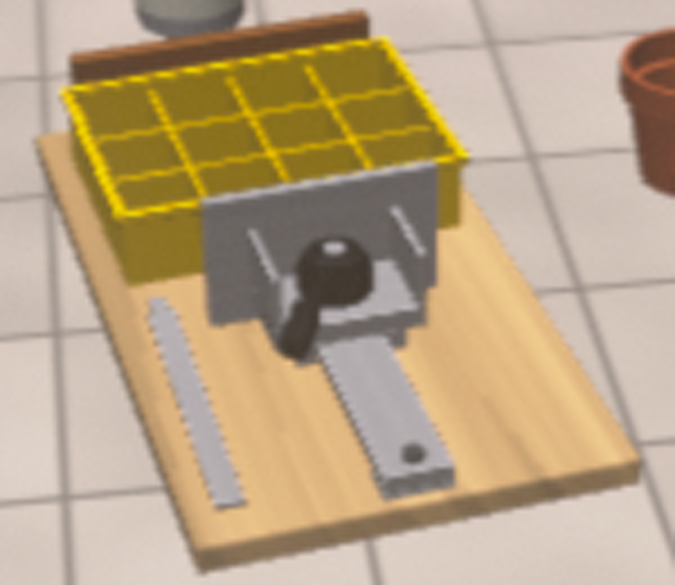

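In crop c1 the hub is at (467,264), the plate's top edge runs (410,158)–(448,375), and the grip's end is at (625,306). That puts the lever at about +0.4 rad, already clockwise of centre. Next I convert these to jig coordinates.

Run:
```python
from h import *
c=lambda x,y:[225+x/4,205+y/4]
P=lambda x,y,z:plane("top",[c(x,y)],z)[0]
hub=P(467,264,77);pl=(P(411,158,106),P(447,374,106));ge=P(625,306,86);gi=P(572,292,86)
# side view checks
s=lambda x,y:[225+x/4.5,180+y/4.5]
S=lambda x,y,z:plane("side",[s(x,y)],z)[0]
print("hub",hub,S(334,247,77)); print("plate",pl,S(203,198,106),S(437,163,106)); print("gripend",ge,"inner",gi)
bc=[P(38,168,18),P(677,55,18),P(745,405,18),P(95,523,18)];print(bc)
B=np.array(bc)[:,:2];d=(B[0]-B[1])+(B[3]-B[2]);print("jig yaw",np.degrees(np.arctan2(d[1],d[0]))-90,"c",B.mean(0))
bs=[S(38,140,18),S(637,462,18),S(200,553,18)];print(bs)
d=bs[0]-bs[2];print(np.degrees(np.arctan2(d[1],d[0]))-90)
v=pl[0]-pl[1];print("plate yaw",np.degrees(np.arctan2(v[1],v[0])),np.linalg.norm(v))
v=ge-hub;print("lever dir",np.degrees(np.arctan2(v[1],v[0])),np.linalg.norm(v))
```

```text
hub [536.63203837  -9.26254164  77.        ] [540.37966041  -8.2191908   77.        ]
plate (array([602.67965986,  25.71220373, 106.        ]), array([462.71034245,   4.49536727, 106.        ])) [468.19145208   9.16182956 106.        ] [605.3779377   27.31023587 106.        ]
gripend [ 506.37493981 -111.26841027   86.        ] inner [516.09714271 -77.11542478  86.        ]
[array([614.77587598, 285.14540594,  18.        ]), array([ 686.17317985, -156.07894526,   18.        ]), array([ 444.91178694, -194.66833162,   18.        ]), array([372.07656716, 243.87784969,  18.        ])]
jig yaw 9.310437790765135 c [529.48435248  44.56899469]
[array([373.53717159, 240.44749337,  18.        ]), array([ 687.10553556, -155.813719  ,   18.        ]), array([ 446.47501818, -197.20539019,   18.        ])]
9.461774397498644
plate yaw 8.619395286142417 141.56823077839763
lever dir -106.52147070685237 106.7786928489743
```

Call:
step_arm(
  rows=[
    [[-518,-448,20],63],
    [[-518,-448,20],63],
    [[-518,-448,20],63],
    [[-518,-448,20],63],
    [[-518,-448,20],63],
    [[-518,-448,20],63],
    [[-518,-448,20],63],
    [[-518,-448,20],63],
    [[-518,-448,20],63],
    [[-518,-448,20],63],
    [[-518,-448,20],63],
    [[-518,-448,20],63],
  ],
  fingers=0,
  squeeze=40,
)

```text
time: 1.3
tool_pos: [495.9, 56.5, 188.3]
tcp_rot: [-180.0, -0.0, 99.1]
ft_force: [1.8, 0.7, 0.4]
finger_gap: -0.2
grip_force: 0.0
```

Call:
step_arm(
  rows=[
    [[-40,16,0],0],
    [[-77,32,0],0],
    [[-77,32,20],0],
    [[-77,32,50],0],
    [[-77,32,75],0],
    [[-77,32,90],0],
    [[-77,32,90],0],
    [[-77,32,90],0],
    [[-77,32,90],0],
  ],
)

```text
time: 2.2
tool_pos: [540.5, -12.4, 100.4]
tcp_rot: [179.8, 0.0, 99.2]
ft_force: [0.1, 0.7, 0.6]
finger_gap: 0.3
grip_force: 0.0
```

Run:
```python
from h import *
s=r.sense();print(s["tool_pos"],s["ft_force"])
a=snapshot("side")[150:310,215:415]
cv2.imwrite("pics/c3.png",cv2.resize(a,None,fx=4,fy=3.7))
```

```text
[540.49749321 -12.40852159 100.39543922] [0.10747036 0.72104082 0.55563808]
```

View pics/c3.png

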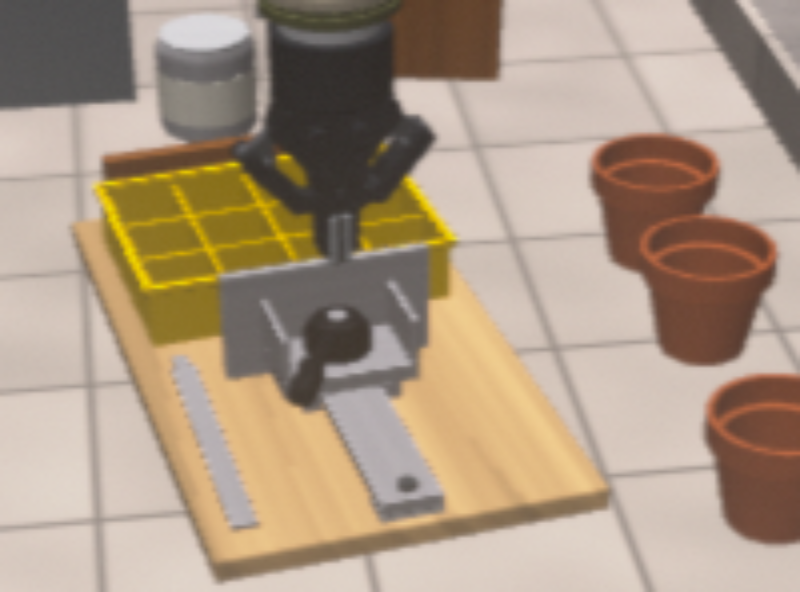

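The shut fingertips end near crop (338,262), level with the plate's top edge. I'll check by projection that they are behind the plate.

Run:
```python
from h import *
f=lambda X:(proj("side",X)-[215,150])*[4,3.7]
print(f([[540.5,-12.4,89.4],[540.5,-12.4,100.4],[540.5,-12.4,60],[535,16,106],[538,-9,77]]))
```

```text
[[337.48015002 302.22993384]
 [337.14360077 288.73665902]
 [338.36707043 337.76161472]
 [323.21519004 261.10577745]
 [333.3553062  314.97104485]]
```

Run:
```python
from h import *
print(proj("side",[[183.8,570.6,205.2],[183.8,570.6,194.2],[183.8,570.6,207]]))
print(proj("top",[[183.8,570.6,205.2]]))
a=snapshot("side")[165:255,270:340]
b=snapshot("top")[215:315,270:400]
a=cv2.resize(a,(467,600),interpolation=cv2.INTER_CUBIC); 
b=cv2.resize(b,(330,254),interpolation=cv2.INTER_CUBIC)
o=np.zeros((600,800,3),np.uint8);o[:,:467]=a;o[:254,470:]=b
o=cv2.convertScaleAbs(o,alpha=1.6,beta=15)
cv2.imwrite("pics/c4.png",o)
print((proj("side",[[540.5,-12.4,89.4],[540.5,-12.4,100.4]])-[270,165])*6.667)
```

```text
[[167.13770514 114.18633711]
 [167.61937767 117.4237065 ]
 [167.05861805 113.65465391]]
[[103.11221658 412.67540295]]
[[195.81004004 444.58066727]
 [195.24909658 420.26724479]]
```

View pics/c4.png

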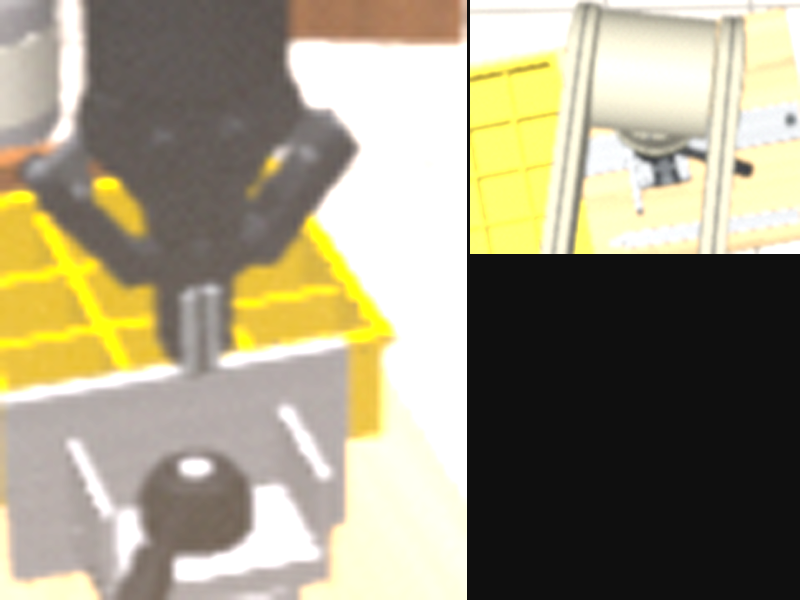

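The grey pads end at about crop (200,372), just overlapping the plate's edge and on the camera's side of it. That looks higher than the reported TCP implies, so I'll probe gently. If the pads are lower than the plate's top, they should make contact after about 14 mm.

Call:
step_arm(
  rows=[
    [[3,0,0],0],
    [[6,0,0],0],
    [[9,0,0],0],
    [[11,0,0],0],
    [[13,0,0],0],
    [[15,0,0],0],
    [[17,0,0],0],
    [[18,0,0],0],
    [[19,0,0],0],
    [[20,0,0],0],
  ],
)

```text
time: 3.35
tool_pos: [536.1, 7.3, 98.6]
tcp_rot: [180.0, 0.0, 99.1]
ft_force: [-0.4, 1.3, -0.4]
finger_gap: 0.1
grip_force: 0.0
```

Run:
```python
from h import *
I=snapshot("side");cv2.imwrite("pics/side_b.png",I)
a=cv2.resize(I[165:255,270:360],(600,600),interpolation=cv2.INTER_CUBIC)
cv2.imwrite("pics/c5.png",cv2.convertScaleAbs(a,alpha=1.6,beta=15))
print((proj("side",[[536.1,7.3,88],[536.1,7.3,99]])-[270,165])*6.667)
```

```text
[[178.49462671 421.5005533 ]
 [177.87051348 397.36914872]]
```

View pics/c5.png

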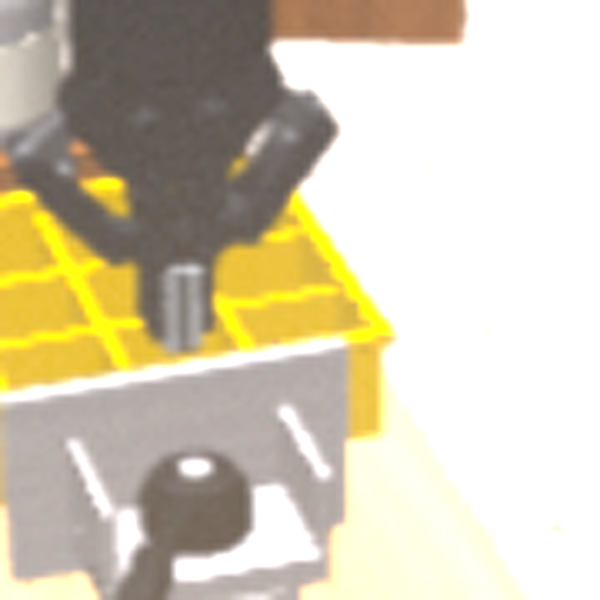

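The tip is now at crop (180,350), unoccluded and past the plate, while the prediction was y≈421. So the physical tip is about 32 mm higher than the stated geometry gives. I'll back off and lower with a guard.

Call:
step_arm(
  rows=[
    [[-12,0,0],0],
    [[-24,0,0],0],
    [[-24,0,4],0],
    [[-24,0,8],0],
    [[-24,0,9],0],
    [[-24,0,10],0],
    [[-24,0,11],0],
    [[-24,0,12],0],
    [[-24,0,13],0],
    [[-24,0,14],0],
    [[-24,0,15],0],
    [[-24,0,15],0],
  ],
)

```text
time: 4.6
tool_pos: [539.8, -16.3, 83.4]
tcp_rot: [-180.0, -0.0, 99.1]
ft_force: [-0.1, 0.2, -0.5]
finger_gap: 0.1
grip_force: 0.0
```

Call:
step_arm(
  rows=[
    [[0,0,4],0],
    [[0,0,8],0],
    [[0,0,11],0],
    [[0,0,13],0],
    [[0,0,14],0],
    [[0,0,15],0],
    [[0,0,16],0],
    [[0,0,16],0],
  ],
)

```text
time: 5.4
tool_pos: [539.9, -16.4, 67.5]
tcp_rot: [-180.0, -0.0, 99.1]
ft_force: [1.1, 0.6, -0.0]
finger_gap: -0.2
grip_force: 0.0
```

Run:
```python
from h import *
I=snapshot("side")
a=cv2.resize(I[165:255,270:360],(600,600),interpolation=cv2.INTER_CUBIC)
cv2.imwrite("pics/c6.png",cv2.convertScaleAbs(a,alpha=1.6,beta=15))
s=r.sense();p=s["tool_pos"];print(p,s["ft_force"])
print((proj("side",[p,p+[0,0,21],p+[0,0,11]])-[270,165])*6.667)
```

```text
[539.94608923 -16.37555054  67.61976447] [-0.27640668 -0.97579094  0.66860854]
[[196.72137513 497.85783769]
 [195.65894606 451.94979737]
 [196.16680985 473.89944828]]
```

View pics/c6.png

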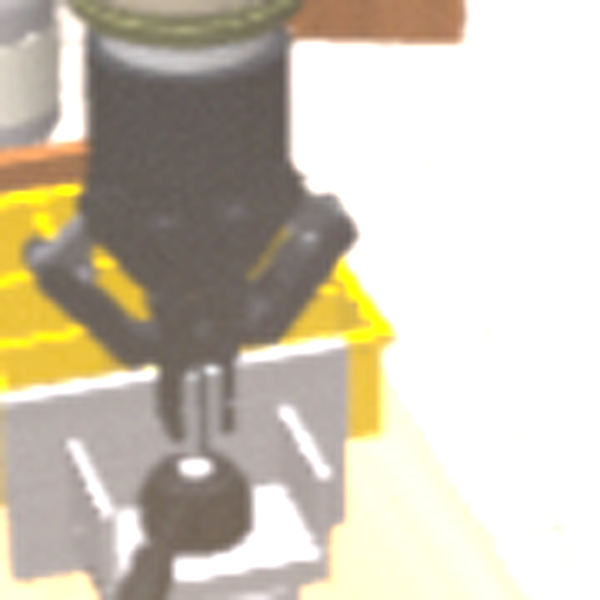

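The pad tip is now at crop (202,452), in front of the plate and just above the hub. That puts the real tip at about the reported z + 21. Now the gentle push, with the tip at z≈88.

Call:
step_arm(
  rows=[
    [[4,0,0],0],
    [[8,0,0],0],
    [[10,0,0],0],
    [[12,0,0],0],
    [[14,0,0],0],
    [[16,0,0],0],
    [[18,0,0],0],
    [[20,0,0],0],
    [[22,0,0],0],
    [[24,0,0],0],
    [[26,0,0],0],
    [[28,0,0],0],
  ],
)

```text
time: 6.65
tool_pos: [535.7, 9.6, 67.6]
tcp_rot: [180.0, 0.2, 99.1]
ft_force: [1.1, -8.0, -0.8]
finger_gap: -0.1
grip_force: 4.1
```

Call:
step_arm(
  rows=[
    [[3,0,0],0],
    [[6,0,0],0],
    [[9,0,0],0],
    [[12,0,0],0],
    [[15,0,0],0],
    [[18,0,0],0],
    [[21,0,0],0],
    [[24,0,0],0],
    [[27,0,0],0],
    [[30,0,0],0],
    [[33,0,0],0],
    [[35,0,0],0],
  ],
)

```text
time: 7.85
tool_pos: [530.0, 44.3, 67.6]
tcp_rot: [-180.0, 0.1, 99.1]
ft_force: [0.8, -8.9, -0.3]
finger_gap: 0.2
grip_force: 4.1
```

Call:
step_arm(
  rows=[
    [[1,0,0],0],
    [[2,0,0],0],
    [[3,0,0],0],
    [[4,0,0],0],
    [[5,0,0],0],
    [[6,0,0],0],
    [[7,0,0],0],
    [[8,0,0],0],
    [[9,0,0],0],
    [[10,0,0],0],
  ],
)

```text
time: 8.85
tool_pos: [528.5, 53.7, 67.6]
tcp_rot: [-180.0, 0.2, 99.1]
ft_force: [0.4, -9.5, 0.2]
finger_gap: 0.1
grip_force: 5.1
```

Call:
step_arm(
  rows=[
    [[0.7,0,0],0],
    [[1.4,0,0],0],
    [[2,0,0],0],
    [[2.5,0,0],0],
    [[3,0,0],0],
    [[3.5,0,0],0],
    [[4,0,0],0],
  ],
)

```text
time: 9.55
tool_pos: [527.8, 57.4, 67.6]
tcp_rot: [-180.0, 0.2, 99.1]
ft_force: [-0.3, -11.0, -0.0]
finger_gap: -0.1
grip_force: 5.2
```

Call:
step_arm(
  rows=[
    [[0.5,0,0],0],
    [[1,0,0],0],
    [[1.4,0,0],0],
    [[1.7,0,0],0],
    [[2,0,0],0],
  ],
)

```text
time: 10.05
tool_pos: [527.5, 59.4, 67.6]
tcp_rot: [-180.0, 0.2, 99.1]
ft_force: [0.8, -10.0, 0.3]
finger_gap: 0.2
grip_force: 5.2
```

Call:
step_arm(
  rows=[
    [[0.3,0,0],0],
    [[0.6,0,0],0],
    [[0.9,0,0],0],
    [[1.2,0,0],0],
  ],
)

```text
time: 10.45
tool_pos: [527.3, 60.6, 67.6]
tcp_rot: [-180.0, 0.2, 99.1]
ft_force: [-0.0, -10.7, -0.4]
finger_gap: -0.3
grip_force: 5.2
```

Call:
step_arm(
  rows=[
    [[0.3,0,0],0],
    [[0.6,0,0],0],
    [[0.9,0,0],0],
    [[1.2,0,0],0],
  ],
)

```text
time: 10.85
tool_pos: [527.1, 61.7, 67.6]
tcp_rot: [-180.0, 0.2, 99.1]
ft_force: [0.6, -9.8, -0.0]
finger_gap: 0.0
grip_force: 5.2
```

Call:
step_arm(
  rows=[
    [[0.3,0,0],0],
    [[0.6,0,0],0],
    [[0.9,0,0],0],
    [[1.2,0,0],0],
  ],
)

```text
time: 11.25
tool_pos: [527.0, 62.9, 67.6]
tcp_rot: [-180.0, 0.2, 99.1]
ft_force: [-0.1, -10.2, 0.5]
finger_gap: -0.1
grip_force: 5.2
```

Call:
step_arm(
  rows=[
    [[0.3,0,0],0],
    [[0.6,0,0],0],
    [[0.9,0,0],0],
  ],
)

```text
time: 11.55
tool_pos: [526.8, 63.8, 67.6]
tcp_rot: [-180.0, 0.2, 99.1]
ft_force: [0.4, -10.8, -0.1]
finger_gap: 0.1
grip_force: 5.2
```

Call:
step_arm(
  rows=[
    [[0.3,0,0],0],
    [[0.6,0,0],0],
    [[0.9,0,0],0],
  ],
)

```text
time: 11.85
tool_pos: [526.8, 64.0, 67.6]
tcp_rot: [-180.0, 0.3, 99.1]
ft_force: [0.3, -14.9, -0.2]
finger_gap: 0.1
grip_force: 7.3
```

Force rose to about 15 N with travel stalled, so the tray is snug. I'll back off, raise, and move aside to get a clear view of the lever.

Call:
step_arm(
  rows=[
    [[-4,0,0],0],
    [[-8,0,-10],0],
    [[-8,0,-50],0],
    [[-8,0,-90],0],
    [[40,0,-110],0],
    [[90,0,-110],0],
    [[140,0,-110],0],
    [[190,0,-110],0],
    [[220,0,-110],0],
    [[220,0,-110],0],
  ],
)

```text
time: 12.85
tool_pos: [490.3, 288.4, 178.5]
tcp_rot: [180.0, -0.1, 99.4]
ft_force: [1.8, -1.0, 0.6]
finger_gap: 0.4
grip_force: 0.0
```

Run:
```python
from h import *
s=r.sense();print(s["tool_pos"])
I=snapshot("top");J=snapshot("side");cv2.imwrite("pics/t7.png",I);cv2.imwrite("pics/s7.png",J)
a=cv2.resize(I[215:305,285:405],(800,600),interpolation=cv2.INTER_CUBIC)
cv2.imwrite("pics/c7.png",a)
```

```text
[490.31180191 288.36266447 178.47356603]
```

View pics/c7.png

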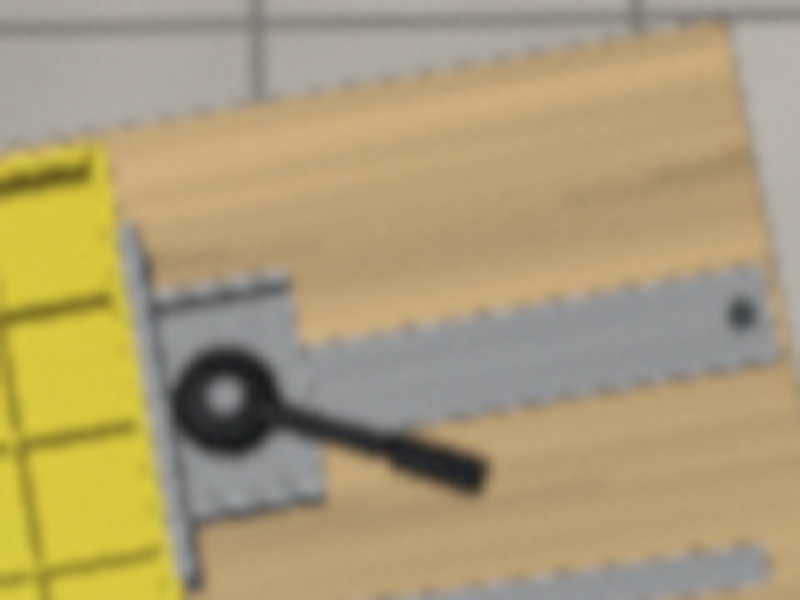

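The plate at crop (130–195, 230–585) now lies along the tray's rim. The hub is at (226,401) and the grip runs from (393,447) to (487,474).

Run:
```python
from h import *
P=lambda x,y,z:plane("top",[[285+x/6.667-.4,215+y/6.667-.4]],z)[0]
hub=P(226,401,70);g=P(440,461,84);print(hub,g,P(487,474,84),P(393,447,84))
v=(g-hub)[:2];print(np.linalg.norm(v),np.degrees(np.arctan2(v[1],v[0])))
print("plate",P(131,230,106),P(193,585,106))
s=r.sense();p=s["tool_pos"];y=np.radians(s["tcp_rot"][2]);x=np.array([np.cos(y),np.sin(y)]);d=g[:2]-p[:2]
print("tool shift",d@x,d@[x[1],-x[0]])
```

```text
[528.56540204  51.99162093  70.        ] [502.09517693 -31.70935989  84.        ] [496.71292443 -49.89561937  84.        ] [507.86958277 -13.50949778  84.        ]
87.78682706886424 -107.54942797996812
plate [591.66448217  86.65493643 106.        ] [453.78650906  63.78674349 106.        ]
tool shift -314.12920790688315 -40.309790063909055
```

Call:
step_arm(
  rows=[
    [[-50,-6,0],8],
    [[-100,-13,0],16],
    [[-150,-19,0],24],
    [[-200,-26,0],27],
    [[-250,-32,0],27],
    [[-290,-37,0],27],
    [[-314,-40,0],27],
    [[-314,-40,30],27],
    [[-314,-40,60],27],
    [[-314,-40,80],27],
    [[-314,-40,85],27],
    [[-314,-40,85],27],
  ],
  fingers=0.5,
  squeeze=30,
)

```text
time: 14.15
tool_pos: [501.2, -33.1, 92.3]
tcp_rot: [-179.9, 0.0, 72.1]
ft_force: [0.8, 0.6, 1.7]
finger_gap: 42.5
grip_force: 0.0
```

Run:
```python
from h import *
s=r.sense();p=s["tool_pos"];print(p,s["tcp_rot"],s["finger_gap"])
y=np.radians(s["tcp_rot"][2]);x=np.array([np.cos(y),np.sin(y)]);d=np.array([502.1,-31.7])-p[:2]
print("tool shift",d@x,d@[x[1],-x[0]])
J=snapshot("side")
cv2.imwrite("pics/c8.png",cv2.resize(J[185:285,255:365],(660,600),interpolation=cv2.INTER_CUBIC))
print((proj("side",[[502.1,-31.7,80],p+[0,0,21]])-[255,185])*6)
```

```text
[501.150815   -33.06421809  92.30653776] [-1.79920665e+02  1.73213025e-02  7.20576312e+01] 42.52426561470537
tool shift 1.5902780155610006 0.48276184178974135
[[181.56991164 330.67056105]
 [176.99351603 265.68272456]]
```

View pics/c8.png

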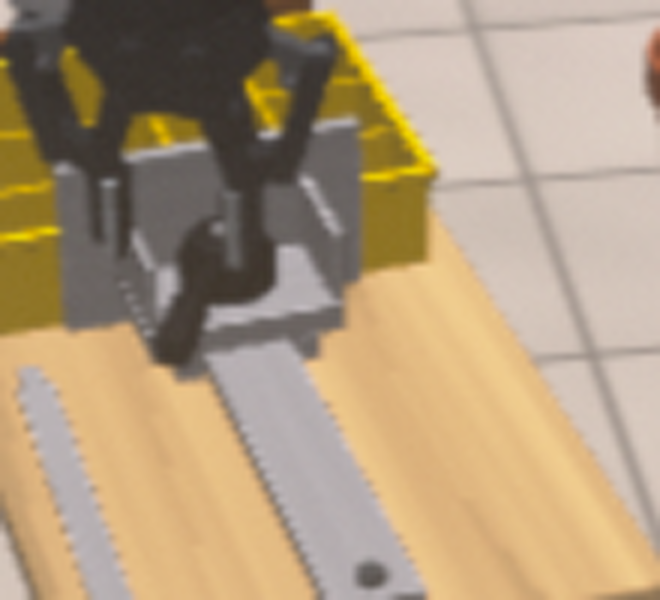

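Both pads straddle the grip, with tips at crop (110,245) and (232,265) and the grip at (181,331) below their midpoint. Lowering, then closing.

Call:
step_arm(
  rows=[
    [[1,0.5,15],0],
    [[1.5,0.5,30],0],
    [[1.5,0.5,40],0],
    [[1.5,0.5,46],0],
    [[1.5,0.5,50],0],
    [[1.5,0.5,52],0],
    [[1.5,0.5,52],0],
  ],
)

```text
time: 14.9
tool_pos: [502.9, -30.9, 40.5]
tcp_rot: [-180.0, 0.0, 72.1]
ft_force: [0.2, 0.2, -0.1]
finger_gap: 43.1
grip_force: 0.0
```

Call:
step_arm(
  rows=[
    [[0,0,0],0],
    [[0,0,0],0],
    [[0,0,0],0],
    [[0,0,0],0],
    [[0,0,0],0],
    [[0,0,0],0],
  ],
  fingers=0,
  squeeze=25,
)

```text
time: 15.5
tool_pos: [503.2, -31.0, 41.0]
tcp_rot: [180.0, -0.0, 72.1]
ft_force: [-2.1, 0.8, 5.4]
finger_gap: 15.0
grip_force: 31.1
```

Call:
step_arm(
  rows=[
    [[0,0,-3],0],
    [[0,0,-6],0],
    [[0,0,-8],0],
    [[0,0,-9],0],
    [[0,0,-9],0],
  ],
)

```text
time: 16.0
tool_pos: [502.7, -30.8, 49.4]
tcp_rot: [-180.0, -0.0, 72.1]
ft_force: [2.0, 1.2, -5.8]
finger_gap: 15.4
grip_force: 29.6
```

Call:
step_arm(
  rows=[
    [[0.5,9.1,0],-6],
    [[1.9,18.1,0],-12],
    [[4.3,26.9,0],-18],
    [[7.5,35.4,0],-24],
    [[11.7,43.5,0],-30],
    [[14.0,47.4,0],-33],
    [[16.6,51.1,0],-36],
    [[16.6,51.1,0],-36],
  ],
)

```text
time: 16.8
tool_pos: [557.2, -30.8, 49.5]
tcp_rot: [180.0, 0.0, 108.2]
ft_force: [2.5, -0.4, -6.0]
finger_gap: 15.1
grip_force: 29.6
```

Call:
step_arm(
  rows=[
    [[0.5,9.1,0],-6],
    [[1.9,18.1,0],-12],
    [[4.3,26.9,0],-18],
    [[7.5,35.4,0],-24],
    [[10.2,40.8,0],-28],
    [[12.4,44.8,0],-31],
    [[12.4,44.8,0],-31],
    [[12.4,44.8,3],-31],
    [[12.4,44.8,6],-31],
    [[12.4,44.8,9],-31],
    [[12.4,44.8,9],-31],
  ],
)

```text
time: 17.9
tool_pos: [596.4, -5.0, 41.4]
tcp_rot: [179.9, 0.1, 139.0]
ft_force: [6.3, 1.3, -3.0]
finger_gap: 15.2
grip_force: 30.0
```

Call:
step_arm(
  rows=[
    [[0.2,-6.1,0.5],4],
    [[0.9,-12.2,0.5],8],
    [[1.9,-18.3,0.5],12],
    [[3.4,-24.2,0.5],16],
    [[5.3,-30.1,0.5],20],
    [[7.6,-35.8,0.5],24],
    [[10.3,-41.3,0.5],28],
    [[13.4,-46.6,0.5],32],
    [[16.8,-51.7,0.5],36],
    [[16.8,-51.7,0.5],36],
  ],
)

```text
time: 18.9
tool_pos: [549.4, -33.0, 41.2]
tcp_rot: [179.9, 0.0, 103.0]
ft_force: [3.8, 3.1, -0.1]
finger_gap: 15.4
grip_force: 30.5
```

Call:
step_arm(
  rows=[
    [[0.8,-6.1,0],4],
    [[1.5,-12.2,0],8],
    [[2.5,-18.3,0],12],
    [[4.0,-24.2,0],16],
    [[5.9,-30.1,0],20],
    [[5.9,-30.1,0],20],
  ],
)

```text
time: 19.5
tool_pos: [518.9, -34.5, 41.2]
tcp_rot: [179.9, 0.0, 83.1]
ft_force: [3.9, 0.4, 1.6]
finger_gap: 15.5
grip_force: 30.5
```

Call:
step_arm(
  rows=[
    [[0.2,-6.1,0],4],
    [[0.9,-12.2,0],8],
    [[1.9,-18.3,0],12],
    [[3.4,-24.2,0],16],
    [[5.3,-30.1,0],20],
    [[5.3,-30.1,0],20],
  ],
)

```text
time: 20.1
tool_pos: [490.2, -25.7, 41.2]
tcp_rot: [179.8, -0.0, 63.2]
ft_force: [6.5, -0.3, 0.6]
finger_gap: 15.1
grip_force: 30.5
```

Call:
step_arm(
  rows=[
    [[0.1,3,0],-2],
    [[0.1,4.6,0],-3],
    [[0.1,4.6,-3],-3],
    [[0.1,4.6,-6],-3],
    [[0.1,4.6,-8],-3],
    [[0.1,4.6,-9],-3],
    [[0.1,4.6,-9],-3],
  ],
)

```text
time: 20.8
tool_pos: [493.3, -27.2, 48.7]
tcp_rot: [180.0, -0.0, 66.2]
ft_force: [7.9, 2.2, -5.9]
finger_gap: 15.3
grip_force: 30.0
```

Call:
step_arm(
  rows=[
    [[0.8,0,-1],0],
    [[1,0,-1.3],0],
    [[1,0,-1.3],0],
  ],
)

```text
time: 21.1
tool_pos: [493.2, -27.1, 49.6]
tcp_rot: [-180.0, 0.1, 66.2]
ft_force: [6.4, -3.0, -4.5]
finger_gap: 15.4
grip_force: 30.1
```

Call:
step_arm(
  rows=[
    [[0.1,3,0],-2],
    [[0.2,6.1,0],-4],
    [[0.5,9.2,0],-6],
    [[0.5,9.2,0],-6],
  ],
)

```text
time: 21.5
tool_pos: [502.0, -30.6, 49.6]
tcp_rot: [-180.0, 0.1, 72.2]
ft_force: [4.2, -2.7, -5.3]
finger_gap: 15.4
grip_force: 30.0
```

Call:
step_arm(
  rows=[
    [[0,0,-0.8],0],
    [[0,0,-0.8],0],
    [[0.1,3,-0.8],-2],
    [[0.2,6.1,-0.8],-4],
    [[0.5,9.2,-0.8],-6],
    [[0.5,9.2,-0.8],-6],
  ],
)

```text
time: 22.1
tool_pos: [510.9, -33.0, 50.3]
tcp_rot: [-180.0, 0.1, 78.2]
ft_force: [4.4, -3.9, -6.3]
finger_gap: 15.7
grip_force: 29.9
```

Run:
```python
from h import *
s=r.sense();print({k:np.round(s[k],2) for k in("tool_pos","tcp_rot","ft_force","wrist_torque")})
```

```text
{'tool_pos': array([510.91, -33.01,  50.34]), 'tcp_rot': array([-1.7997e+02,  7.0000e-02,  7.8230e+01]), 'ft_force': array([ 4.43, -3.86, -6.3 ]), 'wrist_torque': array([-0.52, -0.96, -0.56])}
```

The remaining tangential force is balanced by a yaw couple (wrist moment), so the lever is free. I'll use the net torque about the axis from here on and continue swinging back.

Call:
step_arm(
  rows=[
    [[0.3,7.7,0],-5],
    [[1.3,15.3,0],-10],
    [[3,22.8,0],-15],
    [[5.3,30.1,0],-20],
    [[8.2,37.2,0],-25],
    [[11.8,44,0],-30],
    [[15.9,50.5,0],-35],
    [[20.6,56.6,0],-40],
    [[25.8,62.2,0],-45],
    [[31.4,67.4,0],-50],
    [[33.8,69.3,0],-52],
    [[33.8,69.3,0],-52],
  ],
)

```text
time: 23.3
tool_pos: [586.7, -14.3, 50.6]
tcp_rot: [-180.0, 0.1, 130.3]
ft_force: [8.2, -5.2, -6.0]
finger_gap: 15.2
grip_force: 29.6
```

Call:
step_arm(
  rows=[
    [[0,0,3],0],
    [[0,0,6],0],
    [[0,0,8.5],0],
    [[0,0,9.5],0],
    [[0,0,9.5],0],
  ],
)

```text
time: 23.8
tool_pos: [587.3, -14.0, 42.1]
tcp_rot: [179.9, 0.2, 130.2]
ft_force: [9.2, -1.6, -1.9]
finger_gap: 15.4
grip_force: 30.1
```

```bash
cat >> h.py <<'E'
def tq(ax=(528.6,52)):
    s=r.sense();p=s["tool_pos"][:2]-np.array(ax);F=s["ft_force"];M=s["wrist_torque"]
    y=np.radians(s["tcp_rot"][2]);c,sn=np.cos(y),np.sin(y)
    T=p[0]*F[1]-p[1]*F[0]+1000*M[2]
    print("t",s["time"],"z",s["tool_pos"][2].round(2),"yaw",s["tcp_rot"][2].round(1),"theta",np.radians(99.35-s["tcp_rot"][2]).round(3),
     "F",F.round(1),"M",M.round(2),"eqF",(T/88).round(2),"radial",(F[0]*c+F[1]*sn).round(1),"tang",(F[0]*sn-F[1]*c).round(1),"pos",np.round(s["tool_pos"],1))
E
python3 -c "
from h import *
tq()"
```

```text
t 23.8 z 42.12 yaw 130.2 theta -0.539 F [ 9.2 -1.6 -1.9] M [-0.22 -1.53  0.12] eqF 7.24 radial -7.2 tang 6.0 pos [587.3 -14.   42.1]
```

Call:
step_arm(
  rows=[
    [[-1,-1.5,0.5],1],
    [[-1,-3,1.2],2],
    [[-1,-4.6,1.5],3],
    [[-1,-4.6,1.5],3],
  ],
)

```text
time: 24.2
tool_pos: [584.2, -16.6, 41.6]
tcp_rot: [179.9, 0.1, 127.2]
ft_force: [4.2, 3.4, 7.9]
finger_gap: 15.5
grip_force: 31.8
```

```bash
python3 -c "
from h import *
tq()"
```

```text
t 24.2 z 41.62 yaw 127.2 theta -0.487 F [4.2 3.4 7.9] M [ 0.6  -0.47  0.4 ] eqF 10.01 radial 0.2 tang 5.4 pos [584.2 -16.6  41.6]
```

Call:
step_arm(
  rows=[
    [[0,0,-1],0],
    [[0,0,-1],0],
    [[0,0,-1],0],
  ],
  fingers=0.35,
)

```text
time: 24.5
tool_pos: [582.0, -17.1, 40.5]
tcp_rot: [-179.9, -0.1, 127.2]
ft_force: [0.7, 0.1, 0.4]
finger_gap: 30.1
grip_force: 0.3
```

Call:
step_arm(
  rows=[
    [[0,0,0],0],
    [[0,0,0],0],
    [[0,0,0],0],
    [[0,0,0],0],
    [[0,0,0],0],
  ],
  fingers=0,
  squeeze=30,
)

```text
time: 25.0
tool_pos: [583.8, -16.5, 41.4]
tcp_rot: [179.9, 0.0, 127.2]
ft_force: [5.5, 3.2, -1.1]
finger_gap: 15.0
grip_force: 33.3
```

```bash
python3 -c "
from h import *
tq()"
```

```text
t 25.0 z 41.38 yaw 127.2 theta -0.486 F [ 5.5  3.2 -1.1] M [ 0.53 -0.84  0.14] eqF 7.87 radial -0.8 tang 6.3 pos [583.8 -16.5  41.4]
```

Call:
step_arm(
  rows=[
    [[0,-1.5,0],1],
    [[0.1,-3,0],2],
    [[0.1,-4.6,0],3],
    [[0.1,-4.6,0],3],
  ],
)

```text
time: 25.4
tool_pos: [580.2, -19.2, 41.4]
tcp_rot: [179.9, 0.0, 124.1]
ft_force: [5.6, 3.9, -1.6]
finger_gap: 15.5
grip_force: 33.4
```

```bash
python3 -c "
from h import *
tq()"
```

```text
t 25.4 z 41.41 yaw 124.1 theta -0.433 F [ 5.6  3.9 -1.6] M [ 0.52 -0.98  0.26] eqF 9.77 radial 0.1 tang 6.8 pos [580.2 -19.2  41.4]
```

Call:
step_arm(
  rows=[
    [[0,-1.5,0],1],
    [[0.1,-3,0],2],
    [[0.1,-4.6,0],3],
    [[0.1,-4.6,0],3],
  ],
)

```text
time: 25.8
tool_pos: [576.3, -21.8, 41.4]
tcp_rot: [179.9, 0.0, 121.1]
ft_force: [6.5, 4.2, -1.2]
finger_gap: 15.4
grip_force: 33.4
```

```bash
python3 -c "
from h import *
tq()
snapshot('side');tq()
snapshot('side');tq()"
```

```text
t 25.8 z 41.4 yaw 121.1 theta -0.38 F [ 6.5  4.2 -1.2] M [ 0.5  -0.99  0.28] eqF 10.83 radial 0.3 tang 7.7 pos [576.3 -21.8  41.4]
t 25.85 z 41.42 yaw 121.2 theta -0.381 F [ 7.4  3.3 -1.5] M [ 0.56 -0.95  0.24] eqF 10.69 radial -1.0 tang 8.0 pos [576.4 -21.7  41.4]
t 25.9 z 41.41 yaw 121.2 theta -0.381 F [ 6.4  4.  -1.8] M [ 0.53 -0.91  0.25] eqF 10.37 radial 0.1 tang 7.6 pos [576.3 -21.7  41.4]
```

Call:
step_arm(
  rows=[
    [[0,-1.5,0],1],
    [[0.1,-3,0],2],
    [[0.2,-4.6,0],3],
    [[0.3,-6.1,0],4],
    [[0.3,-6.1,0],4],
  ],
)

```text
time: 26.4
tool_pos: [571.1, -24.7, 41.5]
tcp_rot: [179.8, 0.0, 117.1]
ft_force: [8.1, 3.2, -1.4]
finger_gap: 15.4
grip_force: 33.6
```

```bash
python3 -c "
from h import *
tq()
snapshot('side');tq()"
```

```text
t 26.4 z 41.47 yaw 117.1 theta -0.311 F [ 8.1  3.2 -1.4] M [ 0.54 -1.06  0.36] eqF 12.67 radial -0.9 tang 8.7 pos [571.1 -24.7  41.5]
t 26.45 z 41.49 yaw 117.2 theta -0.311 F [ 7.1  3.2 -2.3] M [ 0.51 -1.13  0.37] eqF 11.94 radial -0.3 tang 7.8 pos [571.2 -24.7  41.5]
```

Call:
step_arm(
  rows=[
    [[0,0,0],0],
    [[0,0,0],0],
    [[0,0,0],0],
    [[0,0,0],0],
  ],
  fingers=0.28,
)

```text
time: 26.85
tool_pos: [570.0, -25.0, 41.1]
tcp_rot: [180.0, -0.0, 117.1]
ft_force: [4.2, 2.6, -0.9]
finger_gap: 24.0
grip_force: 2.5
```

```bash
python3 -c "
from h import *
tq()"
```

```text
t 26.85 z 41.14 yaw 117.1 theta -0.31 F [ 4.2  2.6 -0.9] M [ 0.47 -0.66  0.08] eqF 5.84 radial 0.4 tang 4.9 pos [570.  -25.   41.1]
```

Call:
step_arm(
  rows=[
    [[0,-1.5,0],0],
    [[0,-3,0],0],
    [[0,-4.5,0],0],
    [[0,-5,0],0],
    [[0,-5,0],0],
  ],
)

```text
time: 27.35
tool_pos: [566.9, -26.9, 41.3]
tcp_rot: [179.8, 0.1, 117.1]
ft_force: [12.3, 5.1, -6.1]
finger_gap: 23.9
grip_force: 6.3
```

```bash
python3 -c "
from h import *
tq()"
```

```text
t 27.35 z 41.34 yaw 117.1 theta -0.31 F [12.3  5.1 -6.1] M [ 0.69 -1.85 -0.  ] eqF 13.14 radial -1.1 tang 13.2 pos [566.9 -26.9  41.3]
```

Call:
step_arm(
  rows=[
    [[0,3,0],0],
    [[0,5,0],0],
    [[0,4,0],0],
    [[0,4,0],0],
    [[0,4,0],0],
  ],
  fingers=0.5,
)

```text
time: 27.85
tool_pos: [568.7, -25.7, 41.0]
tcp_rot: [-180.0, -0.0, 117.1]
ft_force: [0.0, -0.3, -0.5]
finger_gap: 42.3
grip_force: 0.0
```

Call:
step_arm(
  rows=[
    [[0,0,-5],0],
    [[0,0,-15],0],
    [[0,0,-35],0],
    [[0,0,-70],0],
    [[0,0,-110],0],
    [[0,0,-140],0],
    [[0,0,-140],0],
  ],
)

```text
time: 28.55
tool_pos: [572.5, -26.0, 188.6]
tcp_rot: [179.5, 0.4, 117.1]
ft_force: [1.1, 0.1, 0.3]
finger_gap: 42.9
grip_force: 0.0
```

Call:
step_arm(
  rows=[
    [[45,10,0],0],
    [[90,20,0],0],
    [[135,30,0],0],
    [[180,40,0],0],
    [[225,50,0],0],
    [[270,60,0],0],
    [[319,70,0],0],
    [[319,70,0],0],
    [[319,70,0],0],
  ],
)

```text
time: 29.45
tool_pos: [485.0, 291.3, 181.1]
tcp_rot: [-180.0, 0.0, 117.3]
ft_force: [1.0, -0.7, -0.6]
finger_gap: 42.8
grip_force: 0.0
```

Run:
```python
from h import *
I=snapshot("top");J=snapshot("side");cv2.imwrite("pics/t9.png",I);cv2.imwrite("pics/s9.png",J)
def an(A):
    h=cv2.cvtColor(A,cv2.COLOR_BGR2HSV)
    m=cv2.inRange(A,(0,0,0),(70,70,70));w=np.zeros_like(m);w[240:300,300:400]=255;m&=w
    cs=max(cv2.findContours(m,0,1)[0],key=cv2.contourArea);q=cs.reshape(-1,2).astype(float)
    d=cv2.distanceTransform(m,cv2.DIST_L2,5);hb=np.unravel_index(d.argmax(),d.shape)[::-1]
    e=q[np.argsort(-np.hypot(*(q-hb).T))[:6]].mean(0)
    H=plane("top",[hb],70)[0];E=plane("top",[e],84)[0];v=E-H
    y=cv2.inRange(h,(22,150,80),(35,255,255));c=max(cv2.findContours(y,0,2)[0],key=cv2.contourArea)
    bx=plane("top",cv2.boxPoints(cv2.minAreaRect(c)),67)[:,:2]
    print("hub",hb,H.round(1),"end",e.round(1),"theta",np.radians(-80.65-np.degrees(np.arctan2(v[1],v[0]))).round(2),"r",np.hypot(*v[:2]).round(1));print(bx.round(1).tolist())
for f in("pics/top0.png","pics/t7.png","pics/t9.png"): an(cv2.imread(f))
A,B=[cv2.imread(f"pics/{n}.png").astype(int) for n in("t7","t9")]
for v in (252,292): print(A[v,300:316].tolist(),"\n",B[v,300:316].tolist())
s=[cv2.imread(f"pics/{n}.png") for n in("s7","s9")]
d=cv2.absdiff(*s).max(2)>45; d[:,:]&=True
n,l,st,c=cv2.connectedComponentsWithStats(d.astype(np.uint8))
print([x.tolist() for x in st[1:] if x[4]>15])
```

```text
hub (np.int64(347), np.int64(272)) [534.6 -23.   70. ] end [379.3 281.5] theta 0.49 r 88.0
[[605.9, 256.0], [634.2, 91.7], [418.8, 53.4], [390.7, 214.0]]
hub (np.int64(324), np.int64(276)) [525.   37.6  70. ] end [355.7 285.5] theta 0.49 r 86.9
[[606.0, 269.6], [632.9, 101.3], [417.0, 65.1], [390.1, 229.7]]
hub (np.int64(313), np.int64(275)) [528.1  66.5  70. ] end [351.3 253. ] theta -0.33 r 115.3
[[606.0, 269.2], [632.6, 100.9], [416.9, 65.1], [390.3, 229.8]]
[[62, 199, 214], [69, 194, 207], [99, 174, 184], [137, 156, 160], [148, 148, 148], [133, 134, 136], [111, 127, 139], [108, 141, 163], [110, 151, 176], [113, 154, 180], [112, 152, 180], [114, 155, 182], [113, 154, 181], [114, 154, 181], [112, 153, 179], [111, 151, 178]] 
 [[64, 199, 215], [69, 194, 207], [101, 176, 185], [138, 158, 162], [147, 148, 147], [134, 135, 136], [109, 124, 136], [108, 140, 163], [112, 152, 178], [114, 154, 180], [112, 153, 180], [113, 154, 181], [113, 154, 181], [112, 152, 179], [113, 153, 179], [112, 152, 178]]
[[65, 201, 217], [64, 201, 216], [64, 201, 216], [62, 200, 215], [62, 200, 216], [61, 198, 215], [62, 197, 214], [62, 194, 209], [73, 192, 203], [105, 174, 181], [139, 158, 160], [145, 145, 145], [131, 129, 128], [116, 116, 114], [118, 117, 117], [120, 121, 122]] 
 [[64, 201, 215], [62, 200, 215], [63, 199, 215], [63, 199, 215], [63, 200, 215], [63, 200, 216], [61, 197, 214], [63, 195, 209], [74, 191, 202], [104, 174, 180], [138, 157, 159], [145, 145, 144], [129, 128, 127], [116, 115, 115], [117, 117, 116], [117, 119, 119]]
[[275, 55, 7, 28, 68], [247, 58, 3, 23, 45], [250, 83, 3, 12, 22], [278, 89, 2, 13, 19], [281, 103, 7, 7, 32], [242, 113, 17, 30, 112], [255, 116, 6, 10, 29], [262, 120, 10, 23, 112], [301, 228, 20, 14, 126], [281, 233, 9, 13, 69]]
```

The stop and tray pixels are unchanged and the lever is at about −0.33 rad. As a final check that it is dropped home, I'll tap the grip's top lightly with shut fingers.

Call:
step_arm(
  rows=[
    [[-45,-10,0],0],
    [[-90,-20,0],0],
    [[-135,-30,0],0],
    [[-180,-40,0],0],
    [[-225,-50,0],0],
    [[-270,-60,0],0],
    [[-320,-69,0],0],
    [[-320,-69,30],0],
    [[-320,-69,65],0],
    [[-320,-69,90],0],
    [[-320,-69,100],0],
    [[-320,-69,100],0],
  ],
  fingers=0,
)

```text
time: 30.75
tool_pos: [568.8, -27.1, 79.6]
tcp_rot: [-179.8, -0.1, 117.0]
ft_force: [0.4, 0.4, 0.1]
finger_gap: 0.1
grip_force: 0.0
```

Call:
step_arm(
  rows=[
    [[0,0,2],0],
    [[0,0,4],0],
    [[0,0,6],0],
    [[0,0,8],0],
    [[0,0,8],0],
  ],
)

```text
time: 31.25
tool_pos: [570.4, -25.9, 73.3]
tcp_rot: [180.0, 0.0, 117.2]
ft_force: [-0.1, -0.6, 0.2]
finger_gap: -0.0
grip_force: 0.0
```

Call:
step_arm(
  rows=[
    [[0,0,1],0],
    [[0,0,2],0],
    [[0,0,3],0],
    [[0,0,3],0],
  ],
)

```text
time: 31.65
tool_pos: [570.1, -26.0, 69.9]
tcp_rot: [-180.0, -0.0, 117.1]
ft_force: [-0.3, 0.2, -0.0]
finger_gap: 0.1
grip_force: 0.0
```

Call:
step_arm(
  rows=[
    [[0,0,1],0],
    [[0,0,2],0],
    [[0,0,2],0],
  ],
)

```text
time: 31.95
tool_pos: [570.2, -26.0, 68.0]
tcp_rot: [-180.0, -0.0, 117.1]
ft_force: [0.4, 0.1, -0.6]
finger_gap: -0.0
grip_force: 0.0
```

Call:
step_arm(
  rows=[
    [[0,0,0.7],0],
    [[0,0,1.4],0],
    [[0,0,1.4],0],
  ],
)

```text
time: 32.25
tool_pos: [570.3, -26.0, 66.6]
tcp_rot: [-180.0, -0.0, 117.1]
ft_force: [-1.0, 0.6, -1.3]
finger_gap: -0.1
grip_force: 0.0
```

There is no contact at the seated height (tip ≈88), so the lever is down. Retreating and handing in.

Call:
step_arm(
  rows=[
    [[0,0,-20],0],
    [[0,0,-60],0],
    [[0,0,-100],0],
    [[0,0,-120],0],
    [[0,0,-120],0],
    [[0,0,-120],0],
  ],
)

```text
time: 32.85
tool_pos: [570.5, -26.0, 186.9]
tcp_rot: [180.0, 0.0, 117.1]
ft_force: [0.4, -0.0, -1.4]
finger_gap: -0.0
grip_force: 0.0
```

```bash
python3 -c "
from h import *
print(r.hand_in())"
```

```text
the job is handed in; nothing more can be done
None
```

The job is handed in at about 33 s: the tray is snug between the stops, the lever was tightened to a measured peak of about 13 N at the grip (12 N asked), the lever is down on its serrations, and the robot is clear. The hand-in returned no verdict.

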